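Lock the lens carrier in its nest

ROBOT

A 7-joint arm with a two-finger parallel gripper is mounted at the origin on the work surface. World frame = base frame: x ahead of the robot, y to its left, z up, the work surface at z = 0. Lengths are in mm, angles in rad, forces in N, time in s.
With the tool pointing down it reaches from about 425 to 875 mm from the base axis. Payload 4.7 kg.
Tool frame: the origin (TCP) lies midway between the tips of the shut fingers; the grasp point (between the pads) lies 19 mm behind it (manip.tcp_to_grasp is the distance from the TCP to the grasp point, in mm); z points along the fingers, y is the direction in which the jaws open and shut (so a half turn about z gives the same grasp; the last joint's range is limited). The gripper opens to 85 mm and grips with 20 to 120 N. Pads are 22 mm wide; open, the fingers measure 114 mm over their backs; the gripper's body (76 mm by 85 mm) begins 54 mm behind the grasp point. The pads swing forward as they close: fully open they stand 13 mm farther back than shut.
Start: joints at [1.119, 0.321, -0.07, 1.45, 0.023, 1.371, -0.057], TCP at [291.924, -580.78, 231.349] pointing down, gripper open.
Joint ranges: [-2.86, 2.86], [-0.3, 2.09], [-1.38, 1.24], [0.06, 2.45], [-1.56, 4.7], [0.09, 2.05], [-2.69, 2.69]. Speed limits (rad/s): [2.57, 2.57, 3.14, 3.14, 3.14, 3.14, 3.14].

INTERFACE

Orientations are given as a unit quaternion [x, y, z, w].
In Python, from cell import manip, cams gives the robot as it stands.
- The arm moves only by the tool carry_out, never from a script. Its argument "targets" is a list of rows, each a list of 7 numbers: the shift along the world's x, y, z normalised to -1 to 1, where 1 is 0.3 m, then the turn, a rotation vector about the world's x, y, z normalised to -1 to 1, where 1 is 90 degrees, then the opening, from 0 (shut) to 1 (fully open). A call has 1 to 12 rows; each row is the pose to reach, as a shift and turn from the pose commanded when the call began; what a row does not reach only later rows make up. A row lasts 1/12 s, in which the tool goes at most 41.7 mm and 7.16 degrees, less where a joint would pass 70% of its speed; a pose out of reach is approached as far as the arm can. A call with a number of a shift or a turn outside -1 to 1 is refused whole. A call with a gripper value outside its range is refused whole. The fingers move at their own pace and stop on an object; "squeeze" is the grip in N (left out, the last holds). Time passes only in rows, so rows that repeat a pose let the fingers close. It gives the time, the measured TCP pose, the force and the opening at its end, in the units of the state.
- manip.sense(): the state, without advancing time (a new reading comes with each control period).
- cams.grab_frame(name): name is "side" or "top"; returns a dict with "frame" (384x512x3 uint8, red, green, blue), "fx", "fy", "cx", "cy" (pixels), "R" (3x3) and "t" (3): a world point X has camera coordinates R X + t. Camera axes: x right, y down, z forward; pixel columns grow to the right and rows downward; lengths in mm; the calibration is good to about 2 mm. A picture is of the moment at which its call begins. There is no depth.
- manip.hand_in(): hands the job in, once; it reports no verdict.
Trained networks look in the newest picture that a camera, given by its name, has taken for a name from the list of things; names that differ only in an ending like _2 or _b are one class to them, and where a whole thing is asked for, a point or a joint stands for the part that bears it (a point fixed in the world has none). Each returns a list of dicts, best first, with "score" (0 to 1); they miss things now and then, are a little off and sometimes report something else, mostly with a low value. They report only what shows in the picture. A call takes as long as a camera call. They do not tell look-alikes from the thing itself.
- cams.find_in(camera, label): "position" ([x, y, z] in mm, in world coordinates, good to about 4 mm: the middle of the surface that is visible of it).
- cams.spot_point(camera, label): "position" ([x, y, z] in mm, in world coordinates, good to about 4 mm: a listed point, or the origin of a listed thing).
The state is a dict: "clock": time; "joints": joint angles; "dq": joint speeds; "joint_efforts": joint torques, N m; "ee_pos": TCP position; "orientation": TCP orientation; "contact_force": force on the tool from outside, world axes, zero at the start; "torque": the same for the moment, N m; "finger_gap": opening from 0.0 (shut) to 1.0 (fully open).
Only numpy, scipy, OpenCV 4.12 (cv2) and the standard library are available. Lean on these libraries where they do the work, as an engineer would, in place of code of your own. Each camera call takes 0.05 s, during which the arm holds its last target. There are 200 camera calls.

TASK

One of the two nests on the granite plate has a lens carrier in it. With the fingertips, push that carrier along its channel until it is fully home against the end stop, then flip that nest's latch lever over centre so that it snaps into its locked position behind the carrier. Only push: do not lift the carrier, and leave the empty nest's lever and everything else where they are.

Things in the scene. Friction and masses are not known exactly. Their poses are not given: they have to be found in the camera images.
- nest: nest with the carrier in it, fixed on the granite: aluminium base plate 12 mm thick, x -115 to +95 mm, y -75 to +70. Origin on its underside; x along the channel towards the end stop, y towards the lever, z up; yaw varies. Two rails 6 mm high leave a channel 52 mm wide centred on y = 0, floor at z = 12. End stop: face at x = +70, rising 40 mm above the floor
- carrier: lens carrier, loose in the channel, 0.26 to 0.5 kg, plain friction: dark steel foot plate 70 long (x) x 50 x 16 mm, on it a black block 50 x 28 x 30 mm flush with the plate's far (+x) end; 46 mm tall in all. Origin: centre of the plate's underside, x as the nest's. Fully home, against the stop, at x = +35 mm in the nest's frame; starts 35 to 65 mm short of that
- carrier_face (a point): centre of the block's flat near face (28 wide, 30 tall), which looks back along the nest's -x; 31 mm above the carrier's underside, 15 mm behind its origin
- latch (a joint): angle (rad) of that nest's latch lever about its pivot line. -0.57 open: handle leans outwards (nest +y), finger stands up. 0: handle upright, dead centre. +0.57 locked: handle leans in over the channel, finger lies across it. A spring drives it from centre to either end: about 4 N sideways at the ball moves it, past 0 it snaps over. If the carrier is not home the finger lands on its plate and cannot lock
- latch_pivot (a point): on the lever's pivot line, which runs along the nest's x; at (-8, +52, +23.5) mm in the nest's frame. The lever carries a steel handle rod, 9 mm across, and at an angle to it a latch finger 60 mm long, 8 mm wide, 7 mm thick, that when locked lies level across the channel, 4 mm behind the near edge of a carrier that is home
- latch_ball (a point): centre of the black ball, 18 mm across, at the end of that lever's handle, 60 mm from its pivot line
- spare_nest: the other nest, of the same make and with the same frame, but empty; its lever is to be left alone
- spare_latch (a joint): latch lever of the empty nest, same meaning of values; stays open (-0.57)
- spare_latch_ball (a point): ball of the empty nest's lever
- lens_ring: black lens ring, 32 mm across and 9 mm high, lying on the base plate of the nest in use, on the side away from the lever; bystander, origin centre of underside
- screw_a: steel cap screw standing on its head, 31 mm tall, 17 mm across, on the base plate of the empty nest; bystander, origin centre of underside
- screw_b: the same kind of screw, standing on the granite near the robot; bystander
- post: steel post, 25 mm across and 50 mm tall, standing on the granite at its far side; bystander
- thumbwheel: aluminium thumbwheel, 32 mm across and 25 mm tall, standing on the granite at its far side; bystander
- driver: screwdriver with a black handle, lying on the green mat at the robot's right; bystander
- jar: white jar, 44 mm across and 60 mm tall, on the green mat at the robot's left; bystander
There are look-alikes about, which are no part of the job. Of the things that look like the carrier, the middle-sized one is meant.

How it is judged:
By the outcome, as a careful person would: the job done as asked, in the order asked, and still so for the second after the job is handed in, with the robot touching nothing.
It also fails if it takes over 38 s, if anything falls off the work surface, if the arm or the gripper's body presses on something with over 40 N, if the wrist force passes 120 N, or if a joint passes its speed limit or range.

## Working session

There is one attempt and no reset: what is moved stays moved. The work goes in short steps, Python scripts to look and compute and a tool call to move; the robot and the scene stay as the last step left them, time stands still between calls to the robot, and variables do not carry over. Pictures are saved under pics/ and viewed, about 8 in all and at most 12, crops included, and the job is handed in when it is done.

Besides the shell and the picture viewer there is one more tool, called after "Call:" as a command line: name --pt "numbers of a row" for each row, then --argument value for the rest. carry_out: Moves the arm, as the interface text tells. Scaled input: -1 to 1 covers 0.3 m each way for a shift and 90 degrees each way for a turn. Its arguments: {"type":"object","properties":{"targets":{"type":"array","items":{"type":"array","items":{"type":"number"}}},"squeeze":{"type":"number"}},"required":["targets"]}

```bash
mkdir -p pics; ls; cat > h.py <<'E'
import numpy as np, cv2
from cell import manip, cams
def shot(n,name):
    f=cams.grab_frame(n); cv2.imwrite(f"pics/{name}.png",cv2.cvtColor(f["frame"],cv2.COLOR_RGB2BGR)); return f
def proj(f,X):
    c=np.array(f["R"])@np.array(X,float)+np.array(f["t"]); return round(f["fx"]*c[0]/c[2]+f["cx"],1),round(f["fy"]*c[1]/c[2]+f["cy"],1)
def atz(f,u,v,z):
    R=np.array(f["R"]);C=-R.T@np.array(f["t"]);d=R.T@np.array([(u-f["cx"])/f["fx"],(v-f["cy"])/f["fy"],1]);return (C+d*(z-C[2])/d[2]).round(1)
E
python3 - <<'E'
from h import *
print(manip.sense())
for c in ("top","side"):
    f=shot(c,c+"0")
    for l in ("nest","carrier","carrier_face","latch_pivot","latch_ball","lens_ring","screw_a"):
        for r in cams.spot_point(c,l): print(c,l,np.round(r["position"],1),round(r["score"],2),proj(f,r["position"]))
E
```

```text
pics
{'clock': 0.0, 'joints': array([ 1.11907859,  0.321807  , -0.07009588,  1.45169272,  0.02262046,
        1.37080375, -0.05692769]), 'dq': array([-0.0021737 , -0.00074274, -0.00097523,  0.00032544, -0.0033992 ,
        0.00214088, -0.00019195]), 'joint_efforts': array([-1.21414083e-03, -4.93589115e+01, -3.83232459e-01, -3.14331150e+01,
        1.25781912e-02,  1.15054325e-02, -2.87215107e-05]), 'ee_pos': array([ 291.6590009 , -580.27813835,  230.22509998]), 'orientation': array([ 9.72996600e-01,  2.30817442e-01, -2.78304860e-04, -9.20639371e-04]), 'contact_force': array([ 0.73951236, -0.12003318,  0.32768723]), 'torque': array([ 0.01087226,  0.05066011, -0.02131797]), 'finger_gap': 1.0011923242833234}
top nest [545.2 177.8  29.9] 0.65 (np.float64(214.2), np.float64(180.4))
top carrier [539.4 176.8  41.5] 0.83 (np.float64(214.1), np.float64(181.4))
top carrier [220.5 311.7   0.4] 0.8 (np.float64(174.9), np.float64(278.0))
top carrier [393.5 595.4   1.2] 0.61 (np.float64(92.3), np.float64(227.5))
top carrier_face [231.7 333.6  42.5] 0.79 (np.float64(165.5), np.float64(275.4))
top c
[... 944 characters left out ...]
 -20.   25.9] 0.53 (np.float64(197.6), np.float64(179.5))
side carrier_face [232.5 330.8  44.7] 0.81 (np.float64(280.8), np.float64(284.5))
side carrier_face [406.3 598.6  17.4] 0.74 (np.float64(175.1), np.float64(333.4))
side carrier_face [527.  175.   75.1] 0.59 (np.float64(224.0), np.float64(215.6))
side latch_pivot [534.7 225.9  51.9] 0.54 (np.float64(214.0), np.float64(228.6))
side latch_ball [531.2 259.4 104.3] 0.48 (np.float64(208.1), np.float64(222.1))
side lens_ring [499.1 123.3  43.5] 0.39 (np.float64(239.3), np.float64(217.2))
side screw_a [415.1  17.   30.7] 0.62 (np.float64(274.8), np.float64(211.3))
side screw_a [ 615.4 -238.2   45.2] 0.36 (np.float64(260.7), np.float64(161.7))
```

```bash
python3 - <<'E'
import cv2
a=cv2.imread("pics/top0.png");b=cv2.imread("pics/side0.png")
x0,y0=130,130
cv2.imwrite("pics/c1.png",cv2.resize(a[130:250,130:330],None,fx=4,fy=4,interpolation=3))
cv2.imwrite("pics/c2.png",cv2.resize(b[150:270,160:320],None,fx=5,fy=5,interpolation=3))
E
```

```text
(no output)
```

View pics/top0.png

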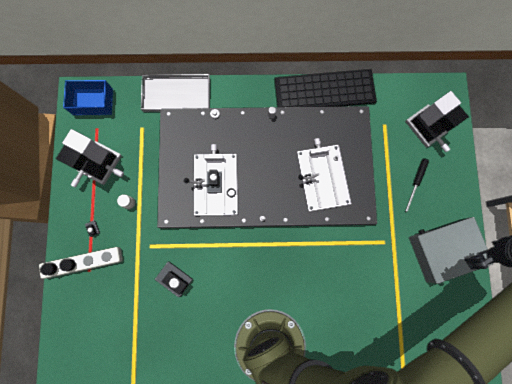

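View pics/c1.png

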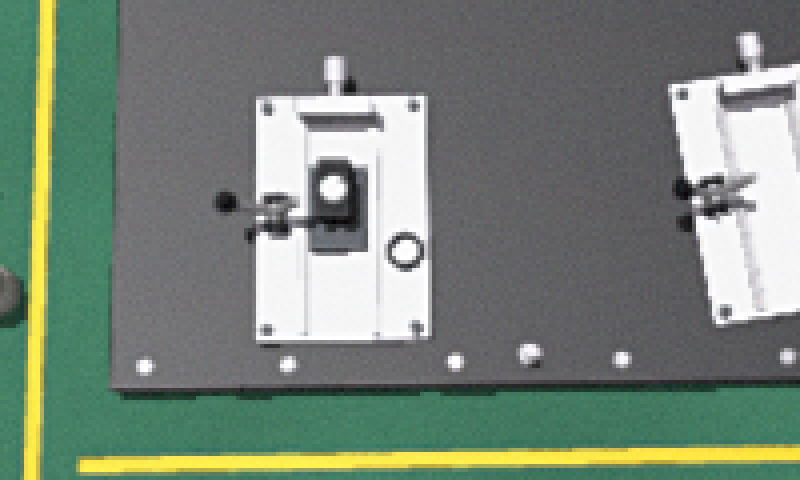

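View pics/c2.png

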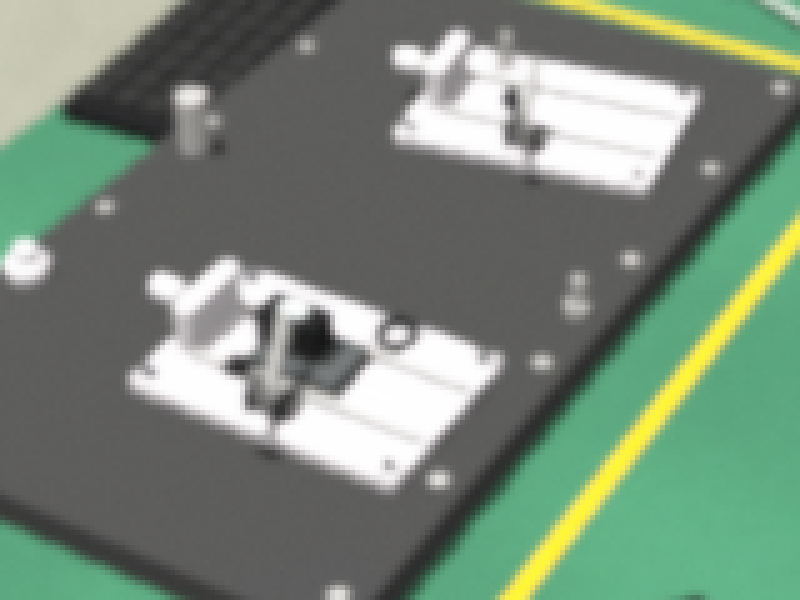

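The middle-sized carrier is the one in the left nest, at top (214,181). The larger look-alike is at (174,278) and the small one at (92,228), both on the mat. The crop confirms the choice: steel foot, black block, lever open with the ball at about (186,180), and the right nest at (325,178) empty. Next I work out the yaw from the plate corners.

```bash
python3 - <<'E'
from h import *
f=cams.grab_frame("top")
g=cv2.cvtColor(f["frame"],cv2.COLOR_RGB2GRAY)
m=(g>150).astype(np.uint8); m=cv2.morphologyEx(m,cv2.MORPH_OPEN,np.ones((3,3)));m[:153]=0
n,l,s,c=cv2.connectedComponentsWithStats(m[:, :245]); i=l[205,215]; print(s[i],c[i])
ys,xs=np.where(l==i)
h=cv2.convexHull(np.c_[xs,ys].astype(np.float32)).reshape(-1,2)
W=np.array([atz(f,u,v,42)[:2] for u,v in h],np.float32)
print(cv2.minAreaRect(W))
for u,v in [(257,95),(428,95),(256,342),(431,342),(304,335),(378,335),(306,150),(378,150),(309,250),(366,250)]: print(u,v,atz(f,130+u/4-.4,130+v/4-.4,42))
s=manip.sense(); print(s["ee_pos"])
E
```

```text
[ 194  153   44   62 2011] [215.83192442 185.36797613]
((532.8301391601562, 172.47821044921875), (211.36563110351562, 144.31455993652344), 0.578402042388916)
257 95 [638.  246.2  42. ]
428 95 [635.9 100.   42. ]
256 342 [426.1 244.9  42. ]
431 342 [423.7  99.4  42. ]
304 335 [431.3 205.   42. ]
378 335 [430.3 143.5  42. ]
306 150 [589.2 204.1  42. ]
378 150 [588.3 143.   42. ]
309 250 [503.  201.2  42. ]
366 250 [502.3 153.3  42. ]
[ 291.92638949 -580.79864529  231.37156082]
```

Call:
carry_out --pt "0.77 0.94 0 0 0 -0.297 0" --pt "0.77 0.94 0 0 0 -0.297 0" --pt "0.77 0.94 0 0 0 -0.297 0" --pt "0.77 0.94 0 0 0 -0.297 0" --pt "0.77 0.94 0 0 0 -0.297 0" --pt "0.77 0.94 0 0 0 -0.297 0" --pt "0.77 0.94 0 0 0 -0.297 0" --pt "0.77 0.94 0 0 0 -0.297 0" --pt "0.77 0.94 0 0 0 -0.297 0" --pt "0.77 0.94 0 0 0 -0.297 0" --pt "0.77 0.94 0 0 0 -0.297 0" --squeeze 40

```text
clock: 1.77
ee_pos: [524.7, -295.7, 231.4]
orientation: [1.0, 0.003, 0.0, -0.0]
contact_force: [-0.6, -0.4, 0.8]
finger_gap: 0.0
```

Call:
carry_out --pt "-0.03 1 0 0 0 0 0" --pt "-0.03 1 0 0 0 0 0" --pt "-0.03 1 0 0 0 0 0" --pt "-0.03 1 0 0 0 0 0" --pt "-0.03 1 0 0 0 0 0" --pt "-0.03 1 0 0 0 0 0" --pt "-0.03 1 0 0 0 0 0" --pt "-0.03 1 0 0 0 0 0" --pt "-0.03 1 0 0 0 0 0" --pt "-0.03 1 0 0 0 0 0"

```text
clock: 2.6
ee_pos: [513.9, -0.3, 231.5]
orientation: [1.0, -0.001, 0.0, 0.001]
contact_force: [-0.2, -0.9, -0.3]
finger_gap: 0.004
```

Call:
carry_out --pt "-0.06 0.58 -0.3 0 0 0 0" --pt "-0.06 0.58 -0.3 0 0 0 0" --pt "-0.06 0.58 -0.3 0 0 0 0" --pt "-0.06 0.58 -0.3 0 0 0 0" --pt "-0.06 0.58 -0.3 0 0 0 0" --pt "-0.06 0.58 -0.3 0 0 0 0" --pt "-0.06 0.58 -0.3 0 0 0 0" --pt "-0.06 0.58 -0.3 0 0 0 0"

```text
clock: 3.27
ee_pos: [497.2, 172.2, 141.3]
orientation: [1.0, -0.002, 0.0, 0.001]
contact_force: [0.3, -0.2, -0.0]
finger_gap: 0.001
```

Call:
carry_out --pt "0 0 -0.08 0 0 0 0" --pt "0 0 -0.16 0 0 0 0" --pt "0 0 -0.22 0 0 0 0" --pt "0 0 -0.243 0 0 0 0" --pt "0 0 -0.243 0 0 0 0" --pt "0 0 -0.243 0 0 0 0"

```text
clock: 3.77
ee_pos: [497.0, 173.8, 69.2]
orientation: [1.0, -0.002, 0.0, 0.0]
contact_force: [-0.5, 0.7, 1.4]
finger_gap: -0.004
```

```bash
python3 - <<'E'
from h import *
a=shot("top","t1")["frame"]
for l in ("carrier","carrier_face","nest"):
  for r in cams.spot_point("top",l): print(l,np.round(r["position"],1),round(r["score"],2))
b=shot("side","s1")["frame"]
for l in ("carrier","carrier_face","nest","latch_ball"):
  for r in cams.spot_point("side",l): print(l,np.round(r["position"],1),round(r["score"],2))
a=cv2.resize(a[145:225,180:255],None,fx=5,fy=5,interpolation=3);b=cv2.resize(b[190:270,180:255],None,fx=5,fy=5,interpolation=3)
cv2.imwrite("pics/m1.png",np.hstack([a,b])[...,::-1]); print(manip.sense()["ee_pos"],manip.sense()["contact_force"])
E
```

```text
carrier [215.7 311.8   2.3] 0.81
carrier [393.7 595.6   1.3] 0.44
carrier [ 564.6 -187.7   30.9] 0.34
carrier [ 619.  -237.1   43.9] 0.22
carrier_face [402.6 600.7  18.5] 0.66
nest [548.5 178.   30.7] 0.79
nest [783.7 177.7  29.3] 0.62
nest [ 525.5 -518.    -3. ] 0.35
carrier [217.2 307.1   1.1] 0.9
carrier [537.3 175.5  46.4] 0.71
carrier_face [233.1 327.7  44.4] 0.8
carrier_face [402.3 601.   19.2] 0.54
carrier_face [521.8 176.9  72.7] 0.51
nest [539.  173.3  31.5] 0.59
latch_ball [531.2 259.7 103.5] 0.56
[496.10422575 175.32562937  68.81084005] [-0.36119135 -1.25167681  0.33891586]
```

View pics/m1.png

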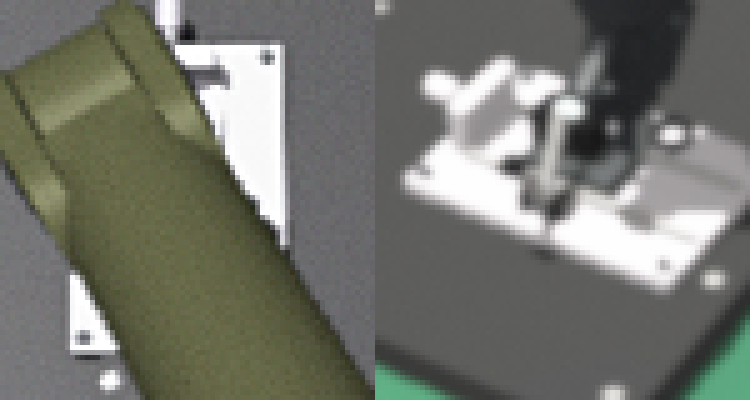

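The arm hides the top view. The side view shows the fingers above the foot plate, behind the black block at about (240,217). I start pushing along +x.

Call:
carry_out --pt "0.02 0 0 0 0 0 0" --pt "0.04 0 0 0 0 0 0" --pt "0.06 0 0 0 0 0 0" --pt "0.075 0 0 0 0 0 0" --pt "0.09 0 0 0 0 0 0" --pt "0.1 0 0 0 0 0 0" --pt "0.11 0 0 0 0 0 0" --pt "0.12 0 0 0 0 0 0" --pt "0.13 0 0 0 0 0 0" --pt "0.14 0 0 0 0 0 0" --pt "0.15 0 0 0 0 0 0"

```text
clock: 5.13
ee_pos: [540.0, 175.6, 68.2]
orientation: [1.0, -0.0, -0.001, 0.0]
contact_force: [-5.7, -0.8, 3.7]
finger_gap: 0.001
```

Call:
carry_out --pt "0.005 0 0 0 0 0 0" --pt "0.01 0 0 0 0 0 0" --pt "0.015 0 0 0 0 0 0" --pt "0.02 0 0 0 0 0 0" --pt "0.02 0 0 0 0 0 0"

```text
clock: 5.55
ee_pos: [547.3, 175.2, 68.2]
orientation: [1.0, -0.0, 0.0, -0.0]
contact_force: [-2.4, 1.0, 0.4]
finger_gap: -0.001
```

Now I creep forward until the force rises.

Call:
carry_out --pt "0.004 0 0 0 0 0 0" --pt "0.008 0 0 0 0 0 0" --pt "0.012 0 0 0 0 0 0" --pt "0.012 0 0 0 0 0 0"

```text
clock: 5.88
ee_pos: [551.1, 174.9, 68.3]
orientation: [1.0, -0.001, 0.0, 0.0]
contact_force: [-1.9, -0.3, -1.2]
finger_gap: 0.001
```

Call:
carry_out --pt "0.003 0 0 0 0 0 0" --pt "0.006 0 0 0 0 0 0" --pt "0.006 0 0 0 0 0 0"

```text
clock: 6.13
ee_pos: [552.4, 174.9, 68.3]
orientation: [1.0, -0.0, -0.0, 0.0]
contact_force: [-1.7, 0.5, -1.7]
finger_gap: -0.0
```

Call:
carry_out --pt "0.003 0 0 0 0 0 0" --pt "0.006 0 0 0 0 0 0" --pt "0.006 0 0 0 0 0 0"

```text
clock: 6.38
ee_pos: [552.4, 174.9, 68.3]
orientation: [1.0, -0.0, -0.002, 0.001]
contact_force: [-7.3, -1.3, 2.5]
finger_gap: -0.0
```

Call:
carry_out --pt "0.004 0 0 0 0 0 0" --pt "0.008 0 0 0 0 0 0" --pt "0.008 0 0 0 0 0 0"

```text
clock: 6.63
ee_pos: [552.4, 174.9, 68.3]
orientation: [1.0, -0.0, -0.004, 0.001]
contact_force: [-14.3, -2.2, 9.8]
finger_gap: 0.003
```

Call:
carry_out --pt "0.004 0 0 0 0 0 0" --pt "0.008 0 0 0 0 0 0" --pt "0.008 0 0 0 0 0 0"

```text
clock: 6.88
ee_pos: [552.4, 174.9, 68.3]
orientation: [1.0, 0.0, -0.007, 0.002]
contact_force: [-20.3, -3.4, 15.2]
finger_gap: 0.001
```

The carrier is hard against the stop: the TCP stays at x=552.4 while the force climbs to 20 N. I back off, lift and go round to the outside of the lever.

Call:
carry_out --pt "-0.04 0 0 0 0 0 0" --pt "-0.083 0 0 0 0 0 0" --pt "-0.083 0 0.1 0 0 0 0" --pt "-0.083 0 0.2 0 0 0 0" --pt "-0.083 0 0.3 0 0 0 0" --pt "-0.083 0 0.31 0 0 0 0" --pt "-0.083 0.1 0.31 0 0 0 0" --pt "-0.083 0.22 0.31 0 0 0 0" --pt "-0.083 0.34 0.31 0 0 0 0" --pt "-0.083 0.42 0.31 0 0 0 0" --pt "-0.083 0.42 0.31 0 0 0 0" --pt "-0.083 0.42 0.31 0 0 0 0"

```text
clock: 7.88
ee_pos: [534.1, 303.4, 161.6]
orientation: [1.0, 0.001, 0.001, -0.001]
contact_force: [0.4, 0.2, 0.2]
finger_gap: -0.001
```

```bash
python3 - <<'E'
from h import *
a=shot("top","t2")["frame"]
for c in ("top","side"):
  b=shot(c,c+"2")["frame"]
  for l in ("carrier","carrier_face","nest","latch_ball","latch_pivot"):
    for r in cams.spot_point(c,l): 
      p=np.round(r["position"],1)
      if abs(p[0]-540)<60 and abs(p[1]-200)<90: print(c,l,p,round(r["score"],2))
b=cv2.resize(b[190:270,180:255],None,fx=5,fy=5,interpolation=3);a=cv2.resize(a[145:225,180:255],None,fx=5,fy=5,interpolation=3)
cv2.imwrite("pics/m2.png",np.hstack([a,b])[...,::-1]); print(manip.sense()["ee_pos"],manip.sense()["contact_force"])
E
```

```text
top carrier [577.4 178.1  38.5] 0.53
top carrier_face [567.5 174.4  74.4] 0.65
top carrier_face [502.8 121.2  40.1] 0.39
top nest [546.3 178.4  33. ] 0.79
top latch_ball [537.6 262.2 105.2] 0.44
top latch_pivot [539.8 229.   56.3] 0.57
side carrier [577.5 173.8  43.6] 0.81
side carrier_face [564.1 175.5  72.8] 0.71
side nest [542.3 176.1  30. ] 0.68
side latch_ball [533.  263.1 104.1] 0.62
side latch_pivot [535.  226.6  56.6] 0.68
[534.08950642 301.09173825 161.52136605] [ 0.15088336 -0.61460187  0.28855684]
```

View pics/m2.png

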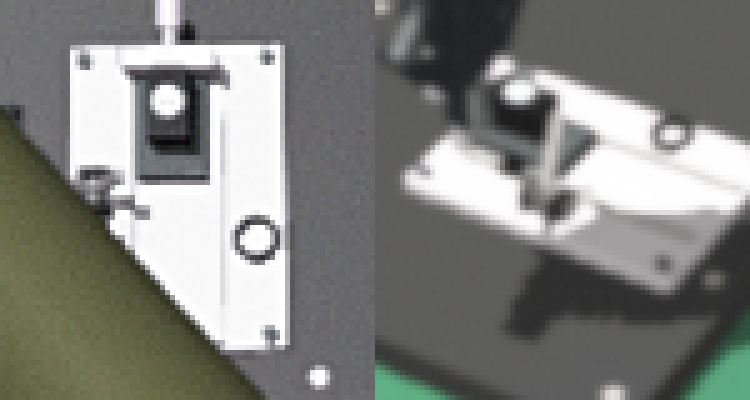

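The carrier is home against the stop, at about (214,170) top, and reads x=577 in both views (the expected value is 577.5). The lever is still open. I lower the fingers outside the ball, then push inwards.

Call:
carry_out --pt "0 0 -0.1 0 0 0 0" --pt "0 0 -0.18 0 0 0 0" --pt "0 0 -0.215 0 0 0 0" --pt "0 0 -0.215 0 0 0 0" --pt "0 -0.04 -0.215 0 0 0 0" --pt "0 -0.06 -0.215 0 0 0 0" --pt "0 -0.08 -0.215 0 0 0 0" --pt "0 -0.1 -0.215 0 0 0 0"

```text
clock: 9.2
ee_pos: [535.2, 276.5, 101.2]
orientation: [1.0, 0.0, 0.003, -0.005]
contact_force: [-2.6, 11.4, 12.5]
finger_gap: 0.002
```

Call:
carry_out --pt "0 -0.02 0 0 0 0 0" --pt "0 -0.04 0 0 0 0 0" --pt "0 -0.06 0 0 0 0 0" --pt "0 -0.08 0 0 0 0 0" --pt "0 -0.1 0 0 0 0 0" --pt "0 -0.1 0 0 0 0 0"

```text
clock: 9.7
ee_pos: [535.5, 239.3, 98.8]
orientation: [1.0, -0.001, 0.002, 0.001]
contact_force: [-0.1, -0.8, 0.2]
finger_gap: -0.002
```

```bash
python3 - <<'E'
from h import *
b=shot("side","side3")["frame"]
for l in ("carrier","latch_ball"):
    for r in cams.spot_point("side",l): 
      p=np.round(r["position"],1)
      if abs(p[0]-540)<60 and abs(p[1]-200)<90: print(l,p,round(r["score"],2))
print(manip.sense()["ee_pos"],manip.sense()["contact_force"])
E
```

```text
carrier [577.8 175.1  46. ] 0.59
latch_ball [531.7 195.7 105.4] 0.42
[534.20041168 240.00085515  96.80771286] [ 0.07720611 -0.23874908 -0.17653263]
```

The ball now reads y≈196, which is the locked position. I retreat and check.

Call:
carry_out --pt "0 0.1 0 0 0 0 0" --pt "0 0.2 0.05 0 0 0 0" --pt "0 0.25 0.15 0 0 0 0" --pt "0 0.35 0.25 0 0 0 0" --pt "0 0.45 0.3 0 0 0 0" --pt "0 0.55 0.3 0 0 0 0" --pt "0 0.55 0.3 0 0 0 0" --pt "0 0.55 0.3 0 0 0 0"

```text
clock: 10.52
ee_pos: [532.5, 408.4, 186.1]
orientation: [1.0, 0.002, -0.001, -0.0]
contact_force: [-0.5, 0.2, -0.4]
finger_gap: -0.002
```

```bash
python3 - <<'E'
from h import *
a=shot("top","top4")["frame"]
for l in ("lens_ring","latch_ball","screw_a","spare_latch_ball"):
    for r in cams.spot_point("top",l): print("top",l,np.round(r["position"],1),round(r["score"],2))
b=shot("side","side4")["frame"]
for l in ("carrier","latch_ball","spare_latch_ball"):
    for r in cams.spot_point("side",l): print(l,np.round(r["position"],1),round(r["score"],2))
b=cv2.resize(b[190:270,180:255],None,fx=5,fy=5,interpolation=3);a=cv2.resize(a[145:225,180:255],None,fx=5,fy=5,interpolation=3)
cv2.imwrite("pics/m4.png",np.hstack([a,b])[...,::-1]); print(manip.sense()["ee_pos"],manip.sense()["contact_force"])
E
```

```text
top lens_ring [504.7 120.4  42.2] 0.36
top latch_ball [533.4 194.7 105.5] 0.62
top screw_a [415.1  17.   30. ] 0.5
top screw_a [ 618.4 -238.4   43.7] 0.44
top spare_latch_ball [ 542.5 -108.   103.8] 0.59
top spare_latch_ball [785.  178.6  31.7] 0.29
carrier [578.  174.3  42.4] 0.83
carrier [217.2 314.   -1.4] 0.77
carrier [ 617.1 -238.8   44. ] 0.7
carrier [532.5 196.5 106.4] 0.67
carrier [390.8 592.5   0.7] 0.55
latch_ball [533.3 194.1 105.9] 0.4
spare_latch_ball [ 539.  -106.5  107.7] 0.4
[534.38379618 405.38559965 186.95208595] [ 0.72701166 -0.33059931  0.89530837]
```

View pics/m4.png

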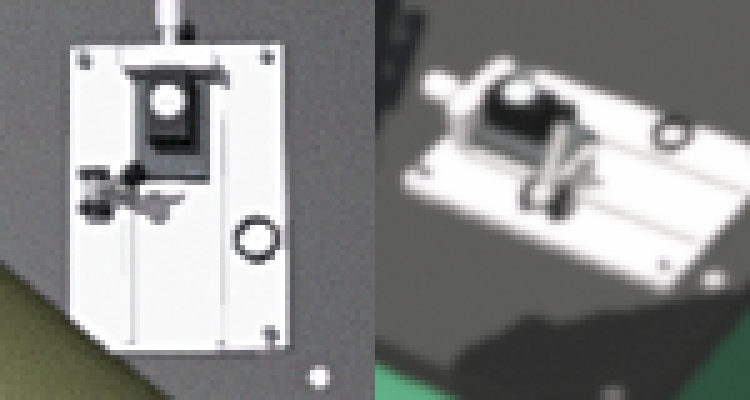

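The handle leans in over the channel with the ball at about (207,180) top. The finger lies just behind the carrier plate's near edge, at about (212,186). The lens ring and the spare nest's ball are unmoved.

```bash
python3 -c "
from cell import manip
print(manip.hand_in())"
```

```text
the job is handed in; nothing more can be done
None
```

I pushed the carrier home against the end stop and flipped that nest's latch lever over centre; it snapped into its locked position. The job is handed in at about 11 s of the 38 s allowed.

- **Carrier:** I pushed its block with the shut fingertips. At the end the fingers stopped moving while the force rose to about 20 N. Its position read x ≈ 577–578 mm in both views, against 577.5 expected when home.
- **Latch:** I pushed the ball inwards from outside. It now reads y ≈ 194–195 mm in both views, which puts the lever at about +0.59 rad (locked is +0.57). The last picture shows the finger lying behind the carrier's near edge.
- **Everything else:** The lens ring read the same before and after. The spare nest's ball (y ≈ -107 mm) still looks open, though I did not measure it at the start. I did not measure the other bystanders again afterwards.
- **Robot:** It is clear of everything, with the force reading near zero.

No check failed. The detectors gave some false hits on the look-alikes and other objects, which I ignored.

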